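# Clamp a lens under the presser foot

### The arm

A 6-joint arm with a two-finger parallel gripper is mounted at the origin on the work surface. World frame = base frame: x ahead of the robot, y to its left, z up, the work surface at z = 0. Lengths are in m, angles in rad, forces in N, time in s.
With the tool pointing down it reaches from about 0.25 to 0.775 m from the base axis. Payload 4 kg.
Tool frame: the origin (TCP) lies at the centre of the arm's flange, where the gripper is bolted on; the fingertips stand tips_ahead ahead of it and the grasp point (between the pads) lies 155 mm ahead of it (tips_ahead is the distance from the TCP to the fingertips, in m); z points along the fingers, y is the line along which they close (so a half turn about z gives the same grasp; the last joint's range is limited). The gripper opens to 85 mm and grips with 20 to 120 N. Pads are 22 mm wide; open, the fingers measure 114 mm over their backs; the gripper's body (76 mm by 85 mm) begins 54 mm behind the grasp point. The pads swing forward as they close: fully open they stand 13 mm farther back than shut.
Start: joints at [1.138, 0.087, 1.371, -0, 1.684, -0.103], TCP at [0.178, 0.52, 0.405] pointing down, gripper open.
Joint ranges: [-3.1, 3.1], [-0.76, 2.03], [0.27, 2.55], [-1.08, 4.22], [0.17, 2.65], [-2.57, 2.57]. Speed limits (rad/s): [2.79, 2.79, 3.14, 3.14, 3.14, 3.14].

### API

Orientations are given as [roll, pitch, yaw] about the fixed x, y, z axes, in that order (R = Rz(yaw) Ry(pitch) Rx(roll)).
In Python, from workcell import get_state, snapshot, calibration, job_done, tips_ahead gives the robot as it stands.
- The arm moves only by the shell command python3 -m creep 'ROWS' [OPENING]. ROWS is JSON, a list of rows, each an object of numbers: "dx", "dy", "dz": the shift along the world's x, y, z in mm; "roll": the turn about the world's z in rad. In form: [{"dx": .., "dy": .., "dz": .., "roll": ..}, ...]. A call has exactly 5 rows; each row shifts and turns the commanded pose from where the row before left it; what a row does not reach is not made up. A row lasts 1/12 s, in which the tool goes at most 41.7 mm and 7.16 degrees, less where a joint would pass 70% of its speed; a pose out of reach is approached as far as the arm can. A call with a gripper value outside its range is refused whole. OPENING is the closure, from -1 (fully open) to 1 (shut), set as the call begins (- or left out, the last holds). The fingers move at their own pace and stop on an object; the grip force is fixed at half the most. Time passes only in rows, so rows that do not move let the fingers close, or fill a call up. It gives the time, the measured TCP pose, the force, the opening and the grip force at its end, in the units of the state.
- get_state(): the state, without advancing time (a new reading comes with each control period).
- snapshot(name): name is "side" or "top"; returns the picture (384x512x3 uint8, red, green, blue); there is no depth.
- calibration(name): a dict with "fov_y" (degrees; the focal length in pixels is half the picture's height over the tangent of half this angle, whatever the lens; pixels are square), "cx", "cy" (the principal point, pixels), "k1" (the pictures are not rectified: a ray, as slopes to the right and down, at radius r is drawn at 1 + k1 r^2 times it, then the intrinsics apply), "rvec" (rotation vector, rad) and "tvec" (3), from world to camera coordinates, as OpenCV has them. Camera axes: x right, y down, z forward; pixel columns grow to the right and rows downward; lengths in m; the calibration is good to about 2 mm. A picture is of the moment at which its call begins. calibration takes no time and is no camera call.
- job_done(): hands the job in; it is judged then, once.
The state is a dict: "time": time; "joint_positions": joint angles; "qvel": joint speeds; "joint_efforts": joint torques, N m; "tool_pos": TCP position; "tcp_rot": TCP orientation; "contact_force": force on the tool from outside, world axes, zero at the start; "moment": the same for the moment, N m; "width": finger opening in m; "gripper_force": force on a finger pad.
Only numpy, scipy, OpenCV 4.12 (cv2) and the standard library are available. Lean on these libraries where they do the work, as an engineer would, in place of code of your own. Each camera call takes 0.05 s, during which the arm holds its last target. There are 200 camera calls.

### The job

In the optician's workshop, raise the lever on the side of the clamping stand to lift its presser foot, then slide the grey lens carrier flat along the bench onto the black stage mat until the lens lies centred under the foot and the carrier is squared up in front of the steel back stop. Then lower the lever fully so that the foot holds the lens down, and let go; leave the spectacle case, screwdriver and plastic bottle where they are.

Things in the scene. Friction and masses are not known exactly. Their poses are not given: they have to be found in the camera images.
- stand: White lens clamping stand fixed to the bench, lever on its +y side. Origin on the bench under the foot's axis; x points from its open front to the column (mm below). Column front at x +80, 60 wide, 176 high, on a base 30 high, 110 wide from x +70. Head overhangs from the column to x -28, y -25 to +25, z 115 to 175; 32 diameter nose sleeve below it down to z 94.
- stage_centre (a point): Point on the bench right under the foot's axis (the stand's origin), axes as the stand's. Around it a black stage mat, 190 (x) x 130 mm, centred at x -25, paper thin (nothing to climb). Steel back stop bar, 16 mm high, 100 wide, its face at x +43 mm.
- lever (a joint): Lever angle, rad: 0 = fully lowered (foot down), 0.9 = fully raised. Turns about the stand's +x axis and stays where left (3 N at the grip moves it, 5 N when pressing on a lens). At 0 it points along the stand's +y, 0.35 rad below level; at 0.9, 0.55 rad above level. 1 rad lifts the foot 30 mm.
- lever_hinge (a point): Lever's pivot, 36 mm to the +y side of the stand's origin and 140 mm above the bench; the pivot axis is the stand's x axis.
- lever_grip (a point): Centre of the black lever handle, 100 mm from the pivot along the lever; the handle is 50 mm long along the lever, 14 x 14 mm thick (a good pinch is from above, across the stand's x). Its height is 106 mm lowered, 192 mm raised.
- foot: Sprung round black rubber presser foot, 26 mm diameter, origin at the centre of its underside. Underside 16 mm above the bench when the lever is at 0 and no lens is below it, 43 mm with the lever raised; the lens pushes its spring in by 4 mm when clamped.
- carrier: Grey flat lens carrier lying loose on the bench: plate 160 (x) x 90 (y) x 12 mm, 0.2 to 0.45 kg. Origin at the centre of its underside. Its clear lens (68 mm disc, top 20 mm above the underside) is at x = +40, its grip tab at x = -62.
- lens_centre (a point): Top centre of the lens on the carrier (carrier x = +40, z = 20 mm). With the carrier's far edge against the back stop it is 3 mm past the foot's axis.
- carrier_tab (a point): Grip point in the carrier's upright tab, 36 mm above the underside; the tab is 32 (x) x 12 (y) mm, from z = 12 to 44 mm. Pinch across the carrier's y.
- case: Black closed spectacle case, 160 x 62 x 42 mm, loose bystander; origin at the centre of its underside, long along x.
- screwdriver: Screwdriver 150 mm long lying on the bench, loose bystander; long along x.
- spray: Small white plastic bottle, 44 mm diameter, 110 mm high, standing loose bystander; origin at the centre of its underside.

How it is judged:
On the way, in this order (a step that is already met when the one before it is completed fails the run):
1. the lever is raised to at least 0.7 rad (it goes to 0.9), lifting the foot (value of joint lever above 0.7 rad), for 0.2 s.
2. with the lever still raised (over 0.6 rad), the carrier lies on the stage with the lens centre within 8 mm of the foot's axis and squared up within 0.12 rad (7 degrees) (horizontal distance between lens_centre and stage_centre below 0.008 m and angle between the x axis of carrier and the x axis of stand, either way round below 0.12 rad and value of joint lever above 0.6 rad), for 0.3 s.
At the end, for the whole second after the job is handed in: Lever fully lowered (within 0.06 rad of 0), foot pressing on the lens with over 1.5 N; carrier still and flat on the bench (within 5 mm, tilt under 0.05 rad), lens centre within 8 mm of the foot's axis horizontally, squared to the stand within 0.12 rad (horizontal distance between lens_centre and stage_centre below 0.008 m and angle between the x axis of carrier and the x axis of stand, either way round below 0.12 rad and value of joint lever below 0.06 rad and contact force between foot and carrier above 1.5 N and linear speed of carrier below 0.01 m/s and height (world z) of carrier below 0.005 m and angle between carrier's own z axis and vertical below 0.05 rad); the robot touches nothing.
It fails at once if the carrier is lifted more than 15 mm off the bench or tilted more than 0.2 rad: it must be slid (height (world z) of carrier above 0.015 m or angle between carrier's own z axis and vertical above 0.2 rad).
It fails at once if the spectacle case, screwdriver or plastic bottle is moved more than 30 mm (distance of any of case, screwdriver, spray from where it was at the start of the episode above 0.03 m).
It also fails if it takes over 58 s, if anything falls off the work surface, if the arm or the gripper's body presses on something with over 40 N, if the wrist force passes 120 N, or if a joint passes its speed limit or range.

## Working session

There is one attempt and no reset: what is moved stays moved. The work goes in short steps, Python scripts to look and compute and a shell command to move; the robot and the scene stay as the last step left them, time stands still between calls to the robot, and variables do not carry over. Pictures are saved under pics/ and viewed, at most 12 in all, crops included, and the job is handed in when it is done.

```bash
mkdir -p pics; cat > h.py <<'E'
import numpy as np, cv2
from workcell import get_state, snapshot, calibration, job_done, tips_ahead
def cal(n):
    c=calibration(n); f=192/np.tan(np.radians(c["fov_y"])/2)
    return c,f,cv2.Rodrigues(np.array(c["rvec"],float))[0],np.array(c["tvec"],float)
def ray(n,px):
    c,f,R,t=cal(n)
    K=np.array([[f,0,c["cx"]],[0,f,c["cy"]],[0,0,1.]])
    p=cv2.undistortPoints(np.array(px,float).reshape(-1,1,2),K,np.array([c["k1"],0,0,0.]))[:,0]
    d=np.c_[p,np.ones(len(p))]@R
    return -R.T@t,d
def plane(n,px,z):
    o,d=ray(n,px); return o+d*((z-o[2])/d[:,2])[:,None]
def proj(n,P):
    c,f,R,t=cal(n)
    K=np.array([[f,0,c["cx"]],[0,f,c["cy"]],[0,0,1.]])
    return cv2.projectPoints(np.array(P,float).reshape(-1,1,3),cv2.Rodrigues(R)[0],t,K,np.array([c["k1"],0,0,0.]))[0][:,0]
def save(n,f,s=1.5):
    im=snapshot(n); np.save("pics/"+f+".npy",im)
    cv2.imwrite("pics/"+f+".png",cv2.resize(im[:,:,::-1],None,fx=s,fy=s,interpolation=cv2.INTER_CUBIC)); return im
E
python3 -c "
from h import *
save('top','t0');save('side','s0')
s=get_state();print(s,tips_ahead)
for n in('top','side'):print(calibration(n),ray(n,[[256,192]]))"
```

```text
{'time': 0.1, 'joint_positions': array([ 1.13792577e+00,  8.79231308e-02,  1.37212238e+00,  2.48722024e-05,
        1.68361104e+00, -1.03122112e-01]), 'qvel': array([ 8.32826062e-04, -1.39229189e-03, -3.60764905e-03, -8.83807430e-04,
        2.61033878e-03,  2.50602932e-06]), 'joint_efforts': array([ 1.97813155e-03, -3.53017974e+01, -3.14217639e+01, -1.60532941e-04,
        8.01675254e-03, -5.12265089e-06]), 'tool_pos': array([0.17806414, 0.52027527, 0.40362307]), 'tcp_rot': array([-3.13954227e+00, -2.37044229e-04,  2.81184674e+00]), 'contact_force': array([-0.25754573,  0.68505806, -0.40162223]), 'moment': array([ 0.01272622, -0.03850056, -0.00441261]), 'gripper_force': 0.0, 'width': 0.08535317554217922} 0.1734
{'fov_y': 46.05020314370591, 'cx': 258.0900692944825, 'cy': 189.29286782703383, 'k1': -0.04729110941663497, 'rvec': array([ 2.16608622, -2.12982235,  0.11428638]), 'tvec': array([0.01320172, 0.59477566, 1.1401713 ])} (array([ 4.47805437e-01, -4.66002618e-05,  1.20556761e+00]), array([[ 0.118519  ,  0.02430691, -0.9926831 ]]))
{'fov_y': 48.33932322472838, 'cx': 258.5225209793402, 'cy': 191.39696844696937, 'k1': -0.09253770522897575, 'rvec': array([ 2.35140501, -0.68266676,  0.26487166]), 'tvec': array([-0.48465202,  0.32449077,  0.96792129])} (array([ 0.19406038, -0.5815347 ,  0.94932156]), array([[ 0.35111169,  0.54872607, -0.75872065]]))
```

View pics/t0.png

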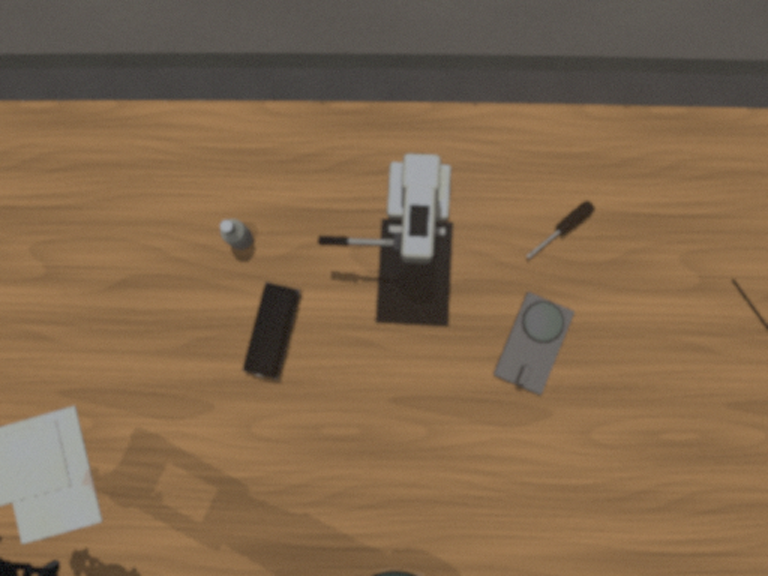

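View pics/s0.png

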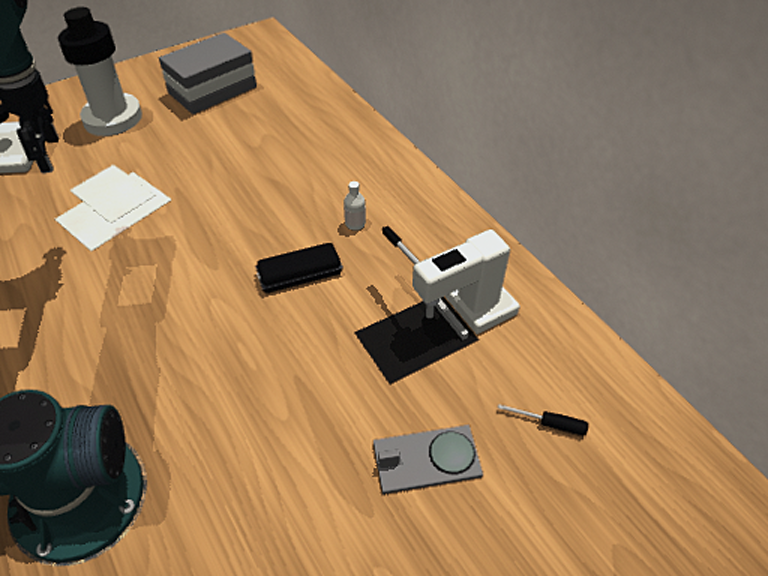

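The top view shows the mat with front corners at about (251,215) and (298,217) px, the lever handle at (222,160), the carrier lens at (362,214), and the tab at (347,251). In the side view the mat, carrier and lever are all clear.

```bash
cat > m.py <<'E'
from h import *
def big(mask,box):
    m=np.zeros_like(mask);x0,y0,x1,y1=box;m[y0:y1,x0:x1]=mask[y0:y1,x0:x1]
    m=cv2.morphologyEx(m,cv2.MORPH_CLOSE,np.ones((3,3)))
    cs,_=cv2.findContours(m,cv2.RETR_EXTERNAL,cv2.CHAIN_APPROX_NONE); return max(cs,key=cv2.contourArea)
def gray(im): 
    i=im.astype(int); return ((i.max(2)-i.min(2)<28)*255).astype(np.uint8)
if __name__=="__main__":
    t=np.load('pics/t0.npy');s=np.load('pics/s0.npy')
    for n,im,bm,bc in(('top',t,(240,130,315,225),(322,185,390,270)),('side',s,(230,190,330,260),(240,280,330,335))):
        dark=((im.max(2)<60)*255).astype(np.uint8)
        c=big(dark,bm);a=cv2.approxPolyDP(c,3,True)[:,0]
        print(n,'mat');print(np.c_[a,plane(n,a,0)[:,:2].round(4)])
        c=big(gray(im),bc);r=cv2.minAreaRect(c)
        a=cv2.approxPolyDP(c,4,True)[:,0];print('carrier');print(np.c_[a,plane(n,a,.012)[:,:2].round(4)])
        q=plane(n,c[:,0],.012)[:,:2].astype(np.float32)*1000
        print(cv2.minAreaRect(q))
    dark=((t.max(2)<75)*255).astype(np.uint8)
    c=big(dark,(205,150,236,172));print('handle top',cv2.minAreaRect(c))
    dark=((s.max(2)<75)*255).astype(np.uint8)
    c=big(dark,(250,145,275,168));print('handle side',cv2.minAreaRect(c))
E
python3 m.py
```

```text
top mat
[[ 2.990e+02  1.500e+02  7.085e-01 -8.520e-02]
 [ 2.910e+02  1.480e+02  7.137e-01 -6.350e-02]
 [ 2.980e+02  1.510e+02  7.057e-01 -8.260e-02]
 [ 2.980e+02  1.560e+02  6.919e-01 -8.260e-02]
 [ 2.900e+02  1.580e+02  6.860e-01 -6.100e-02]
 [ 2.860e+02  1.750e+02  6.392e-01 -5.060e-02]
 [ 2.690e+02  1.750e+02  6.385e-01 -4.800e-03]
 [ 2.650e+02  1.660e+02  6.630e-01  6.400e-03]
 [ 2.550e+02  1.650e+02  6.654e-01  3.360e-02]
 [ 2.520e+02  2.130e+02  5.350e-01  3.910e-02]
 [ 2.970e+02  2.140e+02  5.344e-01 -8.110e-02]]
carrier
[[ 3.520e+02  1.950e+02  5.863e-01 -2.258e-01]
 [ 3.300e+02  2.490e+02  4.431e-01 -1.673e-01]
 [ 3.600e+02  2.620e+02  4.107e-01 -2.456e-01]
 [ 3.810e+02  2.080e+02  5.529e-01 -3.024e-01]]
((498.1672668457031, -234.55763244628906), (88.45820617675781, 158.91812133789062), 67.45001220703125)
side mat
[[ 2.950e+02  1.980e+02  7.167e-01  2.560e-02]
 [ 2.920e+02  2.000e+02  7.050e-01  2.420e-02]
 [ 3.110e+02  2.230e+02  7.016e-01 -7.110e-02]
 [ 3.030e+02  2.200e+02  6.890e-01 -5.090e-02]
 [ 2.910e+02  2.020e+02  6.982e-01  1.960e-02]
 [ 2.850e+02  2.120e+02  6.628e-01 -1.100e-03]
 [ 2.820e+02  2.010e+02  6.784e-01  3.640e-02]
 [ 2.370e+02  2.210e+02  5.324e-01  4.370e-02]
 [ 2.600e+02  2.550e+02  5.266e-01 -8.300e-02]
 [ 3.180e+02  2.260e+02  7.117e-01 -8.960e-02]]
carrier
[[ 3.120e+02  2.840e+02  5.850e-01 -2.279e-01]
 [ 2.500e+02  2.930e+02  4.439e-01 -1.671e-01]
 [ 2.550e+02  3.290e+02  4.055e-01 -2.505e-01]
 [ 3.200e+02  3.180e+02  5.472e-01 -3.092e-01]]
((495.57586669921875, -238.0380096435547), (92.58841705322266, 159.69268798828125), 67.70201110839844)
handle top ((222.0, 160.0), (4.0, 18.0), 90.0)
handle side ((260.0000305175781, 156.50001525878906), (14.849241256713867, 4.949747085571289), 45.0)
```

```bash
cat > a.py <<'E'
from m import *
t=np.load('pics/t0.npy')
print('handle',plane('top',[[222,160]],.106),plane('side',[[260,156.5]],.106),plane('top',[[222,160]],.192)[0,:2])
# triangulate handle
o1,d1=ray('top',[[222,160]]);o2,d2=ray('side',[[260,156.5]])
A=np.c_[d1[0],-d2[0]];k=np.linalg.lstsq(A,o2-o1,rcond=None)[0];print('tri',o1+k[0]*d1[0],o2+k[1]*d2[0])
o=np.array([.651,-.0243]);y=-.033
def S(P):
    P=np.array(P,float);c,s=np.cos(y),np.sin(y);return np.c_[o[0]+c*P[:,0]-s*P[:,1],o[1]+s*P[:,0]+c*P[:,1],P[:,2]]
pts=S([[-120,-65,0],[-120,65,0],[70,65,0],[70,-65,0],[0,130,106],[0,36,140],[-28,-25,175],[-28,25,175]]@np.diag([.001]*3))
print(pts.round(3))
for n in('top','side'):
    im=np.load('pics/%s0.npy'%n[0])[:,:,::-1]; b=cv2.resize(im,None,fx=3,fy=3,interpolation=cv2.INTER_CUBIC)
    for p in proj(n,pts):cv2.drawMarker(b,tuple(int(v*3+1) for v in p),(0,0,255),0,10,1)
    c=(195,95,395,275) if n=='top' else (230,140,390,340)
    cv2.imwrite('pics/o%s.png'%n,b[c[1]*3:c[3]*3,c[0]*3:c[2]*3])
print('lens',plane('top',[[362,214.3]],.02),'tab',plane('top',[[347,249]],.044))
E
python3 a.py; python3 -c "
import cv2,numpy as np
a=cv2.imread('pics/otop.png');b=cv2.imread('pics/oside.png')
h=540;f=lambda i:cv2.copyMakeBorder(i,0,max(0,600-i.shape[0]),0,0,0)
cv2.imwrite('pics/ov.png',cv2.resize(np.hstack([f(a)[:600],f(b)[:600]]),(800,440)))"
```

```text
handle [[0.65760743 0.11264095 0.106     ]] [[0.66388169 0.13310402 0.106     ]] [0.64119828 0.10382737]
tri [0.65265275 0.10997972 0.13196738] [0.64964994 0.1114563  0.13154576]
[[ 0.529 -0.085  0.   ]
 [ 0.533  0.045  0.   ]
 [ 0.723  0.038  0.   ]
 [ 0.719 -0.092  0.   ]
 [ 0.655  0.106  0.106]
 [ 0.652  0.012  0.14 ]
 [ 0.622 -0.048  0.175]
 [ 0.624  0.002  0.175]]
lens [[ 0.53484182 -0.25020108  0.02      ]] tab [[ 0.44394183 -0.20613864  0.044     ]]
```

View pics/ov.png

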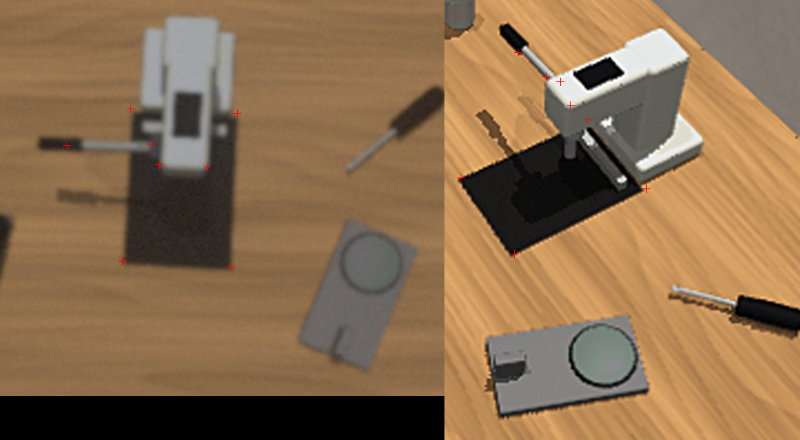

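The overlay crosses fit the mat, head and column. The handle triangulates to about (0.654, 0.111, 0.132), so the lever starts at roughly 0.27 rad rather than fully lowered.

```bash
R='x'
python3 -m creep '[{"dx":24,"dy":-20,"dz":0,"roll":-0.064},{"dx":24,"dy":-20,"dz":0,"roll":-0.064},{"dx":24,"dy":-20,"dz":0,"roll":-0.064},{"dx":24,"dy":-20,"dz":0,"roll":-0.064},{"dx":24,"dy":-20,"dz":0,"roll":-0.064}]' -1
python3 -m creep '[{"dx":24,"dy":-20,"dz":0,"roll":-0.064},{"dx":24,"dy":-20,"dz":0,"roll":-0.064},{"dx":24,"dy":-20,"dz":0,"roll":-0.064},{"dx":24,"dy":-20,"dz":0,"roll":-0.064},{"dx":24,"dy":-20,"dz":0,"roll":-0.064}]'
python3 -m creep '[{"dx":24,"dy":-20,"dz":0,"roll":-0.064},{"dx":24,"dy":-20,"dz":0,"roll":-0.064},{"dx":24,"dy":-20,"dz":0,"roll":-0.064},{"dx":24,"dy":-20,"dz":0,"roll":-0.064},{"dx":24,"dy":-20,"dz":0,"roll":-0.064}]'
python3 -m creep '[{"dx":24,"dy":-20,"dz":0,"roll":-0.064},{"dx":24,"dy":-20,"dz":0,"roll":-0.064},{"dx":24,"dy":-20,"dz":0,"roll":-0.064},{"dx":22,"dy":-20,"dz":0,"roll":-0.064},{"dx":0,"dy":0,"dz":0,"roll":-0.064}]'
```

```text
time: 0.52
tool_pos: [0.2989, 0.4193, 0.4041]
tcp_rot: [-3.141, -0.0, 2.489]
contact_force: [-0.4, 0.1, -0.1]
width: 0.0858
gripper_force: 0.0
time: 0.93
tool_pos: [0.419, 0.3191, 0.4042]
tcp_rot: [-3.141, -0.0, 2.169]
contact_force: [-0.5, -0.5, 0.6]
width: 0.0856
gripper_force: 0.0
time: 1.35
tool_pos: [0.5391, 0.2191, 0.4041]
tcp_rot: [-3.141, -0.0, 1.849]
contact_force: [0.7, -0.0, 1.2]
width: 0.0854
gripper_force: 0.0
time: 1.77
tool_pos: [0.6353, 0.1361, 0.4024]
tcp_rot: [-3.141, 0.003, 1.523]
contact_force: [-0.8, 0.1, -1.0]
width: 0.0852
gripper_force: 0.0
```

```bash
python3 -m creep '[{"dx":10,"dy":-13,"dz":-10,"roll":0.015},{"dx":9,"dy":-12,"dz":-20,"roll":0},{"dx":0,"dy":0,"dz":-30,"roll":0},{"dx":0,"dy":0,"dz":-30,"roll":0},{"dx":0,"dy":0,"dz":-20,"roll":0}]'
python3 -m creep '[{"dx":0,"dy":0,"dz":-6,"roll":0},{"dx":0,"dy":0,"dz":0,"roll":0},{"dx":0,"dy":0,"dz":0,"roll":0},{"dx":0,"dy":0,"dz":0,"roll":0},{"dx":0,"dy":0,"dz":0,"roll":0}]'
python3 -m creep '[{"dx":0,"dy":0,"dz":0,"roll":0},{"dx":0,"dy":0,"dz":0,"roll":0},{"dx":0,"dy":0,"dz":0,"roll":0},{"dx":0,"dy":0,"dz":0,"roll":0},{"dx":0,"dy":0,"dz":0,"roll":0}]' 1
python3 -m creep '[{"dx":0,"dy":0,"dz":0,"roll":0},{"dx":0,"dy":0,"dz":0,"roll":0},{"dx":0,"dy":0,"dz":0,"roll":0},{"dx":0,"dy":0,"dz":0,"roll":0},{"dx":0,"dy":0,"dz":0,"roll":0}]'
python3 -c "
from h import *
save('side','s1')"
```

```text
time: 2.18
tool_pos: [0.6505, 0.1148, 0.2903]
tcp_rot: [-3.136, 0.001, 1.546]
contact_force: [0.7, 0.8, -0.9]
width: 0.0855
gripper_force: 0.0
time: 2.6
tool_pos: [0.6517, 0.1155, 0.2915]
tcp_rot: [3.137, -0.001, 1.547]
contact_force: [0.1, -0.2, 1.2]
width: 0.0857
gripper_force: 0.0
time: 3.02
tool_pos: [0.6511, 0.1154, 0.2888]
tcp_rot: [3.141, -0.0, 1.547]
contact_force: [0.1, -0.0, 0.7]
width: 0.0254
gripper_force: 0.0
time: 3.43
tool_pos: [0.6525, 0.1152, 0.2893]
tcp_rot: [3.136, -0.001, 1.546]
contact_force: [5.8, -0.1, -2.3]
width: 0.0126
gripper_force: 60.1
```

View pics/s1.png

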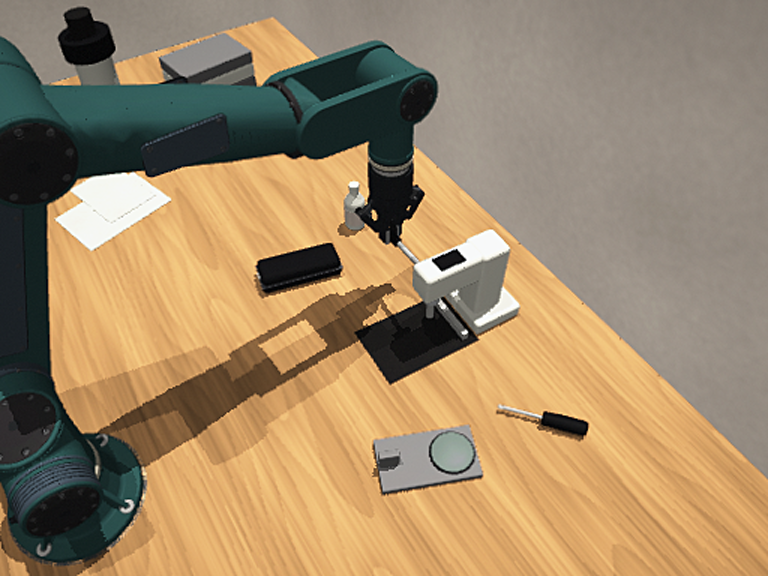

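The picture shows the fingers closed on the lever handle near (390,235), with a width of 12.6 mm, so the handle is held. I'll raise it along its arc.

```bash
python3 -m creep '[{"dx":0,"dy":0,"dz":6,"roll":0},{"dx":0,"dy":0,"dz":6,"roll":0},{"dx":0,"dy":0,"dz":6,"roll":0},{"dx":0,"dy":-1,"dz":6,"roll":0},{"dx":0,"dy":-1,"dz":6,"roll":0}]'
python3 -m creep '[{"dx":0,"dy":-2,"dz":6,"roll":0},{"dx":0,"dy":-2,"dz":6,"roll":0},{"dx":0,"dy":-2,"dz":6,"roll":0},{"dx":0,"dy":-3,"dz":6,"roll":0},{"dx":0,"dy":-3,"dz":6,"roll":0}]'
python3 -m creep '[{"dx":0,"dy":-1,"dz":2,"roll":0},{"dx":0,"dy":0,"dz":0,"roll":0},{"dx":0,"dy":0,"dz":0,"roll":0},{"dx":0,"dy":0,"dz":0,"roll":0},{"dx":0,"dy":0,"dz":0,"roll":0}]'
python3 -c "
from h import *
im=save('side','s2');cv2.imwrite('pics/s2c.png',cv2.resize(im[120:250,220:380,::-1],None,fx=4,fy=4))"
```

```text
time: 3.9
tool_pos: [0.6527, 0.1128, 0.3168]
tcp_rot: [3.138, -0.0, 1.545]
contact_force: [9.5, -0.5, -8.7]
width: 0.0127
gripper_force: 58.5
time: 4.32
tool_pos: [0.6525, 0.101, 0.3461]
tcp_rot: [3.14, -0.001, 1.545]
contact_force: [8.4, 0.7, -9.6]
width: 0.0122
gripper_force: 58.5
time: 4.73
tool_pos: [0.6524, 0.0995, 0.3489]
tcp_rot: [3.139, 0.0, 1.544]
contact_force: [6.1, -1.4, -6.5]
width: 0.0128
gripper_force: 59.1
```

View pics/s2c.png

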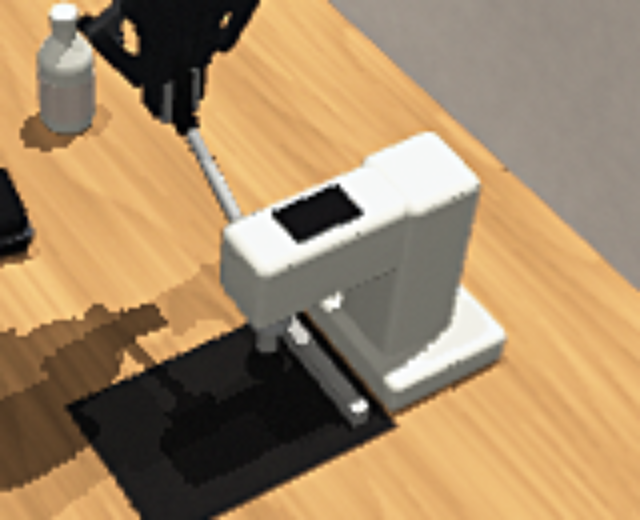

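The foot is up and the lever rises to the held handle. I'll nudge it up a little more, release, and retract.

```bash
python3 -m creep '[{"dx":0,"dy":-2,"dz":3,"roll":0},{"dx":0,"dy":-1,"dz":2,"roll":0},{"dx":0,"dy":0,"dz":0,"roll":0},{"dx":0,"dy":0,"dz":0,"roll":0},{"dx":0,"dy":0,"dz":0,"roll":0}]'
python3 -m creep '[{"dx":0,"dy":0,"dz":0,"roll":0},{"dx":0,"dy":0,"dz":0,"roll":0},{"dx":0,"dy":0,"dz":0,"roll":0},{"dx":0,"dy":0,"dz":0,"roll":0},{"dx":0,"dy":0,"dz":0,"roll":0}]' -1
python3 -m creep '[{"dx":0,"dy":0,"dz":0,"roll":0},{"dx":0,"dy":0,"dz":0,"roll":0},{"dx":0,"dy":0,"dz":10,"roll":0},{"dx":0,"dy":0,"dz":25,"roll":0},{"dx":0,"dy":0,"dz":30,"roll":0}]'
python3 -c "
from h import *
save('side','s3');save('top','t3')
import m
s=np.load('pics/s3.npy');dark=((s.max(2)<75)*255).astype(np.uint8)
o=np.array([.651,-.0243])
print(proj('side',[[.6545,.0965,.192]]),proj('top',[[.6545,.0965,.192]]))"
```

```text
time: 5.2
tool_pos: [0.6524, 0.0966, 0.3532]
tcp_rot: [3.14, 0.0, 1.545]
contact_force: [7.3, -1.3, -7.6]
width: 0.0119
gripper_force: 58.9
time: 5.62
tool_pos: [0.651, 0.0975, 0.3563]
tcp_rot: [3.141, -0.0, 1.547]
contact_force: [-0.2, 0.5, 0.1]
width: 0.0725
gripper_force: 0.0
time: 6.03
tool_pos: [0.6509, 0.0974, 0.4191]
tcp_rot: [-3.136, 0.001, 1.547]
contact_force: [0.3, 0.4, 0.1]
width: 0.0856
gripper_force: 0.0
[[264.94633878 142.61892359]] [[225.35993133 154.32650846]]
```

```bash
python3 -m creep '[{"dx":-14,"dy":-20,"dz":0,"roll":0.08},{"dx":-14,"dy":-20,"dz":0,"roll":0.08},{"dx":-14,"dy":-20,"dz":0,"roll":0.08},{"dx":-14,"dy":-20,"dz":0,"roll":0.08},{"dx":-14,"dy":-20,"dz":0,"roll":0.08}]'
python3 -m creep '[{"dx":-14,"dy":-21,"dz":0,"roll":0.08},{"dx":-14,"dy":-21,"dz":0,"roll":0.08},{"dx":-14,"dy":-21,"dz":0,"roll":0.08},{"dx":-14,"dy":-21,"dz":0,"roll":0.08},{"dx":-14,"dy":-21,"dz":0,"roll":0.08}]'
python3 -m creep '[{"dx":-14,"dy":-21,"dz":0,"roll":0.08},{"dx":-14,"dy":-21,"dz":-10,"roll":0.08},{"dx":-14,"dy":-21,"dz":-20,"roll":0.08},{"dx":-14,"dy":-21,"dz":-30,"roll":0.08},{"dx":-14,"dy":-20,"dz":-30,"roll":0.08}]'
python3 -m creep '[{"dx":0,"dy":0,"dz":-20,"roll":0},{"dx":0,"dy":0,"dz":-10,"roll":0},{"dx":0,"dy":0,"dz":0,"roll":0},{"dx":0,"dy":0,"dz":0,"roll":0},{"dx":0,"dy":0,"dz":0,"roll":0}]'
python3 -c "
from h import *
a=save('side','s4');b=save('top','t4')
c=lambda i,x,y:cv2.resize(i[y:y+150,x:x+133,::-1],None,fx=3,fy=3)
cv2.imwrite('pics/c4.png',np.hstack([c(a,240,120),c(b,205,100)]))
print(get_state()['tool_pos'])"
```

```text
time: 6.55
tool_pos: [0.5803, -0.0034, 0.4211]
tcp_rot: [3.141, 0.0, 1.951]
contact_force: [-0.2, -0.3, 0.1]
width: 0.0853
gripper_force: 0.0
time: 6.97
tool_pos: [0.5102, -0.1084, 0.4213]
tcp_rot: [3.141, 0.001, 2.351]
contact_force: [0.5, -0.5, -0.4]
width: 0.0857
gripper_force: 0.0
time: 7.38
tool_pos: [0.4405, -0.2127, 0.3315]
tcp_rot: [-3.141, 0.005, 2.751]
contact_force: [0.2, -0.8, -1.6]
width: 0.0858
gripper_force: 0.0
time: 7.8
tool_pos: [0.442, -0.2114, 0.3028]
tcp_rot: [-3.141, 0.004, 2.748]
contact_force: [0.4, 0.0, 0.7]
width: 0.0851
gripper_force: 0.0
[ 0.44201294 -0.21144263  0.30293345]
```

View pics/c4.png

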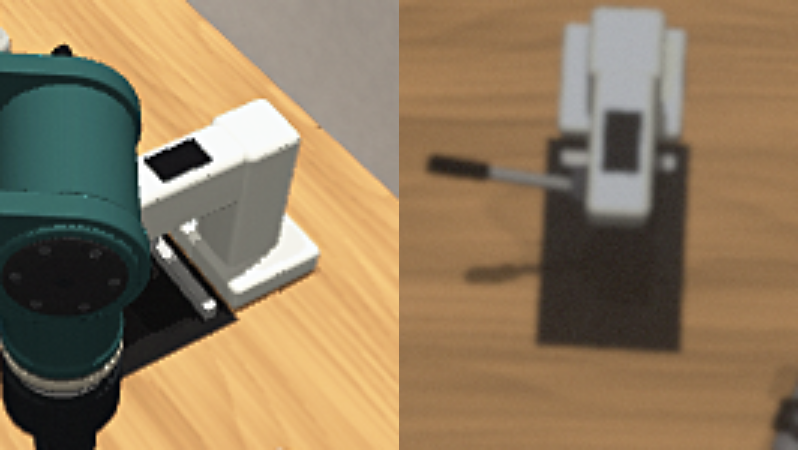

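View pics/s4.png

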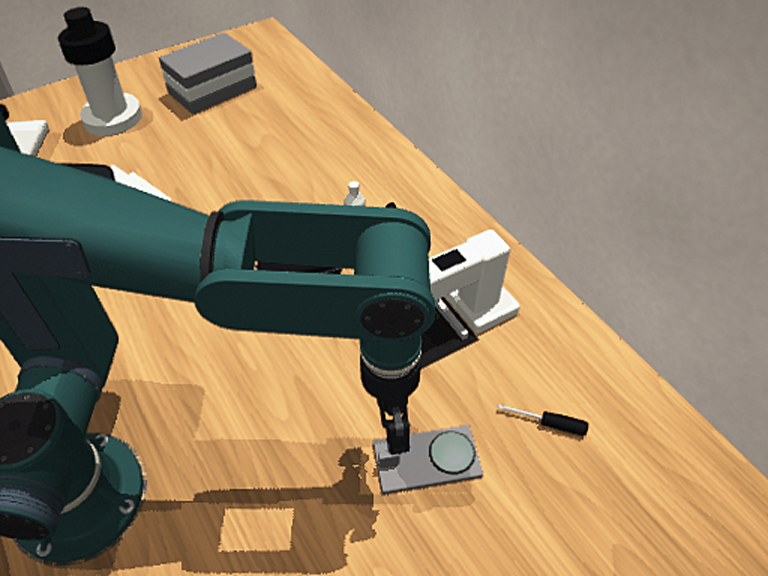

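The top crop puts the handle at px (224.7,155.7), against a predicted (225.4,154.3) for fully raised, so the lever is up. The gripper hangs above the tab, so I'll descend and pinch it.

```bash
python3 -m creep '[{"dx":0,"dy":0,"dz":-30,"roll":0},{"dx":-1,"dy":0,"dz":-30,"roll":0},{"dx":0,"dy":0,"dz":-25,"roll":0},{"dx":0,"dy":0,"dz":-15,"roll":0},{"dx":0,"dy":0,"dz":-9,"roll":0}]'
python3 -m creep '[{"dx":0,"dy":0,"dz":0,"roll":0},{"dx":0,"dy":0,"dz":0,"roll":0},{"dx":0,"dy":0,"dz":0,"roll":0},{"dx":0,"dy":0,"dz":0,"roll":0},{"dx":0,"dy":0,"dz":0,"roll":0}]'
python3 -m creep '[{"dx":0,"dy":0,"dz":0,"roll":0},{"dx":0,"dy":0,"dz":0,"roll":0},{"dx":0,"dy":0,"dz":0,"roll":0},{"dx":0,"dy":0,"dz":0,"roll":0},{"dx":0,"dy":0,"dz":0,"roll":0}]' 1
python3 -m creep '[{"dx":0,"dy":0,"dz":0,"roll":0},{"dx":0,"dy":0,"dz":0,"roll":0},{"dx":0,"dy":0,"dz":0,"roll":0},{"dx":0,"dy":0,"dz":0,"roll":0},{"dx":0,"dy":0,"dz":0,"roll":0}]'
python3 -c "
from m import *
t=save('top','t5');s=save('side','s5')
for n,im,bc in(('top',t,(322,185,400,270)),('side',s,(240,280,330,340))):
    c=big(gray(im),bc);a=cv2.approxPolyDP(c,4,True)[:,0];print(np.c_[a,plane(n,a,.012)[:,:2].round(4)])"
```

```text
time: 8.32
tool_pos: [0.44, -0.211, 0.1904]
tcp_rot: [3.141, -0.002, 2.748]
contact_force: [0.1, 0.2, -0.0]
width: 0.0857
gripper_force: 0.0
time: 8.73
tool_pos: [0.4407, -0.212, 0.1933]
tcp_rot: [-3.141, 0.003, 2.747]
contact_force: [0.1, 0.5, 0.9]
width: 0.0856
gripper_force: 0.0
time: 9.15
tool_pos: [0.4401, -0.2116, 0.1917]
tcp_rot: [3.141, -0.0, 2.747]
contact_force: [0.0, 0.3, -0.3]
width: 0.0258
gripper_force: 0.0
time: 9.57
tool_pos: [0.4401, -0.2117, 0.1919]
tcp_rot: [-3.142, 0.0, 2.747]
contact_force: [-0.4, 0.7, 1.1]
width: 0.0109
gripper_force: 61.1
[[ 3.520e+02  1.950e+02  5.863e-01 -2.258e-01]
 [ 3.300e+02  2.410e+02  4.640e-01 -1.673e-01]
 [ 3.300e+02  2.500e+02  4.405e-01 -1.673e-01]
 [ 3.380e+02  2.540e+02  4.305e-01 -1.882e-01]
 [ 3.310e+02  2.690e+02  3.914e-01 -1.700e-01]
 [ 3.990e+02  2.690e+02  3.941e-01 -3.474e-01]
 [ 3.990e+02  2.430e+02  4.615e-01 -3.485e-01]
 [ 3.750e+02  2.260e+02  5.051e-01 -2.859e-01]
 [ 3.810e+02  2.080e+02  5.529e-01 -3.024e-01]]
[[ 2.420e+02  2.800e+02  4.459e-01 -1.265e-01]
 [ 2.550e+02  3.280e+02  4.067e-01 -2.484e-01]
 [ 3.210e+02  3.160e+02  5.522e-01 -3.065e-01]
 [ 3.120e+02  2.840e+02  5.850e-01 -2.279e-01]
 [ 2.750e+02  2.890e+02  5.008e-01 -1.904e-01]
 [ 2.760e+02  2.800e+02  5.167e-01 -1.712e-01]]
```

The tab is pinched (10.9 mm, 61 N). I'll slide and turn the carrier to a pre-position in front of the stop.

```bash
python3 -m creep '[{"dx":2,"dy":6,"dz":0,"roll":0.012},{"dx":5,"dy":13,"dz":0,"roll":0.024},{"dx":5,"dy":13,"dz":0,"roll":0.024},{"dx":5,"dy":13,"dz":0,"roll":0.024},{"dx":5,"dy":13,"dz":0,"roll":0.024}]'
python3 -m creep '[{"dx":5,"dy":13,"dz":0,"roll":0.024},{"dx":5,"dy":13,"dz":0,"roll":0.024},{"dx":5,"dy":13,"dz":0,"roll":0.024},{"dx":5,"dy":13,"dz":0,"roll":0.024},{"dx":5,"dy":13,"dz":0,"roll":0.024}]'
python3 -m creep '[{"dx":5,"dy":13,"dz":0,"roll":0.024},{"dx":5,"dy":13,"dz":0,"roll":0.024},{"dx":5,"dy":13,"dz":0,"roll":0.024},{"dx":5,"dy":13,"dz":0,"roll":0.024},{"dx":3,"dy":9,"dz":0,"roll":0.013}]'
python3 -m creep '[{"dx":0,"dy":5,"dz":0,"roll":0.012},{"dx":0,"dy":0,"dz":0,"roll":0},{"dx":0,"dy":0,"dz":0,"roll":0},{"dx":0,"dy":0,"dz":0,"roll":0},{"dx":0,"dy":0,"dz":0,"roll":0}]'
cat > b.py <<'E'
from h import *
import sys
k=sys.argv[1]
a=save('side','s'+k);b=save('top','t'+k)
c=lambda i,x,y:cv2.resize(i[y:y+150,x:x+133,::-1],None,fx=3,fy=3,interpolation=cv2.INTER_CUBIC)
cv2.imwrite('pics/c%s.png'%k,np.hstack([c(a,220,150),c(b,220,115)]))
s=get_state();print(s['tool_pos'],s['tcp_rot'])
E
python3 b.py 6
```

```text
time: 10.08
tool_pos: [0.4623, -0.1531, 0.1919]
tcp_rot: [-3.141, 0.0, 2.856]
contact_force: [-0.4, -2.1, 1.6]
width: 0.011
gripper_force: 61.1
time: 10.5
tool_pos: [0.4873, -0.0879, 0.1919]
tcp_rot: [-3.141, 0.0, 2.976]
contact_force: [0.0, -1.7, 1.7]
width: 0.0111
gripper_force: 61.2
time: 10.92
tool_pos: [0.5104, -0.0266, 0.1919]
tcp_rot: [-3.141, 0.0, 3.086]
contact_force: [-1.0, -3.4, 2.2]
width: 0.0111
gripper_force: 61.2
time: 11.33
tool_pos: [0.51, -0.0227, 0.1919]
tcp_rot: [3.141, 0.0, 3.095]
contact_force: [0.6, 2.6, 2.9]
width: 0.011
gripper_force: 61.2
[ 0.51003911 -0.0228039   0.19187222] [3.14087767e+00 1.29758159e-04 3.09520434e+00]
```

View pics/c6.png

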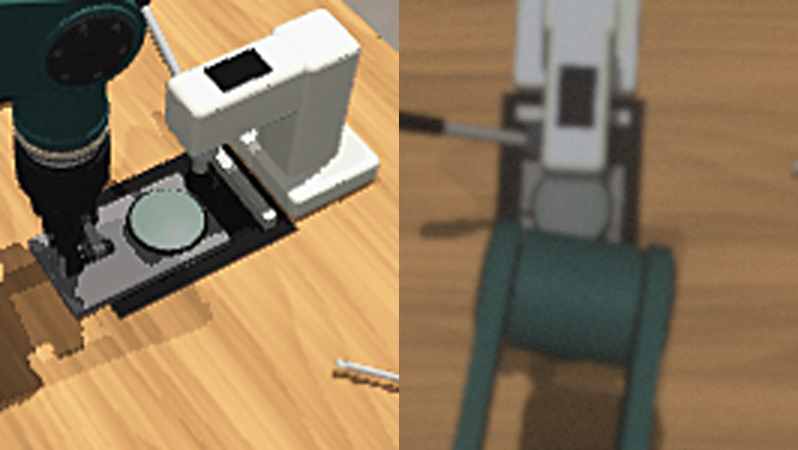

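The carrier sits squared on the mat in front of the stop, and the lens in the side crop is at about (165,220). I'll measure the lens and the stop.

```bash
cat > l.py <<'E'
from m import *
import sys
k=sys.argv[1];s=np.load('pics/s%s.npy'%k).astype(int)
x0,y0=255,200
g=((s[:,:,1]-s[:,:,0]>12)*255).astype(np.uint8)
c=big(g,(255,205,300,240) if len(sys.argv)<3 else tuple(map(int,sys.argv[2:6])));e=cv2.fitEllipse(c);print('side ellipse',e)
P=plane('side',c[:,0],.02)[:,:2];L=plane('side',[e[0]],.02)[0];(q,r)=cv2.minEnclosingCircle((P*1000).astype(np.float32));print('lens',L[:2],'circ',q,r)
st=get_state();v=L[:2]-st['tool_pos'][:2];print('from tcp',v,np.hypot(*v),np.arctan2(v[1],v[0]),st['tcp_rot'][2]-np.pi)
E
python3 l.py 6
python3 - <<'E'
from m import *
# mat edges in top & side pics, subpixel by threshold along scan lines (t0/s0, unobstructed)
t=np.load('pics/t0.npy').max(2).astype(float)
L=[];R=[]
for r in range(185,212):
    w=t[r,240:312]; b=np.where(w<75)[0]; th=75
    i=b[0];L.append((240+i-(th-w[i])/(w[i-1]-w[i]),r)); i=b[-1];R.append((240+i+(th-w[i])/(w[i+1]-w[i]),r))
F=[]
for c in range(257,294):
    w=t[195:230,c];i=np.where(w<75)[0][-1];F.append((c,195+i+(75-w[i])/(w[i+1]-w[i])))
for n,E in(('L',L),('R',R),('F',F)):
    P=plane('top',E,0)[:,:2].astype(np.float32);vx,vy,x,y=cv2.fitLine(P,cv2.DIST_HUBER,0,.01,.01).ravel();print(n,np.arctan2(vy,vx),x,y)
E
```

```text
side ellipse ((274.9378967285156, 222.05015563964844), (18.166547775268555, 23.354217529296875), 85.53922271728516)
lens [ 0.61019297 -0.02709487] circ (610.3709106445312, -28.886789321899414) 33.41323471069336
from tcp [ 0.10015386 -0.00429097] 0.10024574270305349 -0.04281758317428211 -0.04638831661075926
L -0.024284596 0.5748411 0.040571805
R -0.044778198 0.5773939 -0.08452251
F 1.5258801 0.53000504 -0.022400137
```

```bash
python3 -m creep '[{"dx":3,"dy":0,"dz":0,"roll":0.004},{"dx":7,"dy":0,"dz":0,"roll":0.004},{"dx":7,"dy":1,"dz":0,"roll":0},{"dx":7,"dy":0,"dz":0,"roll":0},{"dx":6,"dy":1,"dz":0,"roll":0}]'
python3 -m creep '[{"dx":4,"dy":0,"dz":0,"roll":0},{"dx":2,"dy":0,"dz":0,"roll":0},{"dx":0,"dy":0,"dz":0,"roll":0},{"dx":0,"dy":0,"dz":0,"roll":0},{"dx":0,"dy":0,"dz":0,"roll":0}]'
python3 b.py 7; python3 l.py 7 260 195 310 235
```

```text
time: 11.85
tool_pos: [0.5399, -0.0215, 0.1919]
tcp_rot: [-3.14, -0.002, 3.103]
contact_force: [-3.6, -0.1, 5.7]
width: 0.011
gripper_force: 61.7
time: 12.27
tool_pos: [0.546, -0.0212, 0.1919]
tcp_rot: [-3.141, -0.0, 3.103]
contact_force: [-3.1, -1.9, 4.2]
width: 0.0107
gripper_force: 61.6
[ 0.54600471 -0.02116967  0.19188573] [-3.14056025e+00 -3.05037329e-04  3.10340852e+00]
side ellipse ((285.4564208984375, 216.89614868164062), (16.87919807434082, 23.307743072509766), 90.43507385253906)
lens [ 0.64429018 -0.02790538] circ (645.803466796875, -27.109073638916016) 33.612117767333984
from tcp [ 0.09828548 -0.00673571] 0.09851601441208367 -0.06842508982100039 -0.03818413609694549
```

View pics/c7.png

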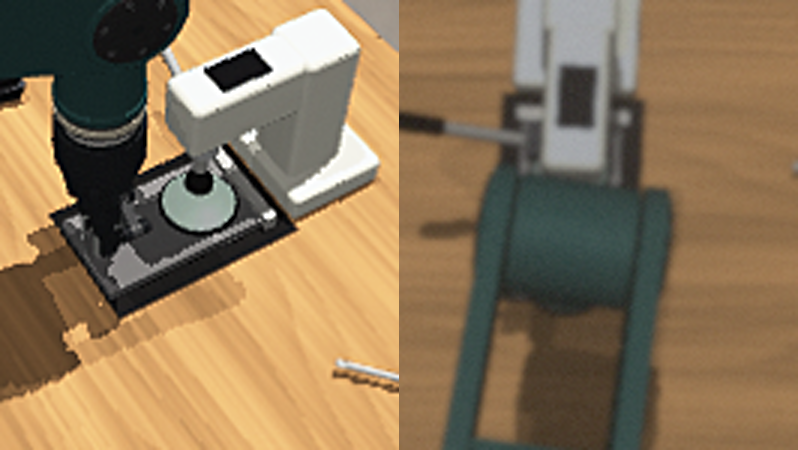

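The foot is now above the lens; the foot's underside is at about px (286.5,211.5) and the lens centre at (286,217). I'll compare them and creep on to the stop.

```bash
python3 -c "
from h import *
print(plane('side',[[286.7,211.3],[286.5,212]],.041))
print(proj('side',[[.6465,-.026,.02]]))"
python3 -m creep '[{"dx":1,"dy":0,"dz":0,"roll":0},{"dx":1,"dy":0,"dz":0,"roll":0},{"dx":0,"dy":0,"dz":0,"roll":0},{"dx":0,"dy":0,"dz":0,"roll":0},{"dx":0,"dy":0,"dz":0,"roll":0}]'
python3 -m creep '[{"dx":1,"dy":0,"dz":0,"roll":0},{"dx":1,"dy":0,"dz":0,"roll":0},{"dx":0,"dy":0,"dz":0,"roll":0},{"dx":0,"dy":0,"dz":0,"roll":0},{"dx":0,"dy":0,"dz":0,"roll":0}]'
```

```text
[[ 0.64781319 -0.02663962  0.041     ]
 [ 0.64598227 -0.02831496  0.041     ]]
[[285.72071155 216.08373148]]
time: 12.78
tool_pos: [0.5474, -0.0209, 0.1919]
tcp_rot: [-3.141, -0.003, 3.103]
contact_force: [-5.4, -1.5, 7.2]
width: 0.0109
gripper_force: 62.0
time: 13.2
tool_pos: [0.5482, -0.0209, 0.1919]
tcp_rot: [-3.141, -0.007, 3.104]
contact_force: [-12.0, -1.7, 11.2]
width: 0.0107
gripper_force: 62.7
```

That is contact with the stop (-12 N). I'll back off 4 mm, settle, release, and lift away.

```bash
python3 -m creep '[{"dx":-2,"dy":0,"dz":0,"roll":0},{"dx":-2,"dy":0,"dz":0,"roll":0},{"dx":-1,"dy":0,"dz":0,"roll":0},{"dx":0,"dy":0,"dz":0,"roll":0},{"dx":0,"dy":0,"dz":0,"roll":0}]'
python3 -m creep '[{"dx":0,"dy":0,"dz":0,"roll":0},{"dx":0,"dy":0,"dz":0,"roll":0},{"dx":0,"dy":0,"dz":0,"roll":0},{"dx":0,"dy":0,"dz":0,"roll":0},{"dx":0,"dy":0,"dz":0,"roll":0}]' -1
python3 -m creep '[{"dx":0,"dy":0,"dz":0,"roll":0},{"dx":0,"dy":0,"dz":0,"roll":0},{"dx":0,"dy":0,"dz":15,"roll":0},{"dx":-10,"dy":0,"dz":30,"roll":0},{"dx":-20,"dy":0,"dz":35,"roll":0}]'
python3 -m creep '[{"dx":-25,"dy":0,"dz":35,"roll":0},{"dx":-25,"dy":10,"dz":35,"roll":-0.05},{"dx":-20,"dy":20,"dz":35,"roll":-0.1},{"dx":-10,"dy":30,"dz":30,"roll":-0.1},{"dx":0,"dy":30,"dz":15,"roll":-0.1}]'
python3 b.py 8; python3 l.py 8 260 190 310 235
```

```text
time: 13.62
tool_pos: [0.5456, -0.0207, 0.1919]
tcp_rot: [3.142, 0.002, 3.104]
contact_force: [1.8, -0.1, 1.2]
width: 0.0111
gripper_force: 61.2
time: 14.03
tool_pos: [0.5449, -0.0205, 0.1913]
tcp_rot: [3.141, -0.001, 3.104]
contact_force: [-1.0, -0.3, 0.6]
width: 0.0703
gripper_force: 0.0
time: 14.45
tool_pos: [0.5151, -0.0206, 0.2703]
tcp_rot: [3.141, -0.005, 3.104]
contact_force: [0.1, -0.9, 0.7]
width: 0.0851
gripper_force: 0.0
time: 14.87
tool_pos: [0.4375, 0.0662, 0.4199]
tcp_rot: [3.139, 0.007, 2.746]
contact_force: [0.8, 1.1, 1.3]
width: 0.0855
gripper_force: 0.0
[0.43867568 0.06875492 0.41950445] [3.13598424 0.00788404 2.75724352]
side ellipse ((285.060546875, 216.35159301757812), (16.410825729370117, 22.945178985595703), 89.21393585205078)
lens [ 0.64444397 -0.02579231] circ (645.6688842773438, -25.708127975463867) 33.06838607788086
from tcp [ 0.20576829 -0.09454723] 0.22645036417624193 -0.43071274930838 -0.384349137667626
```

View pics/c8.png

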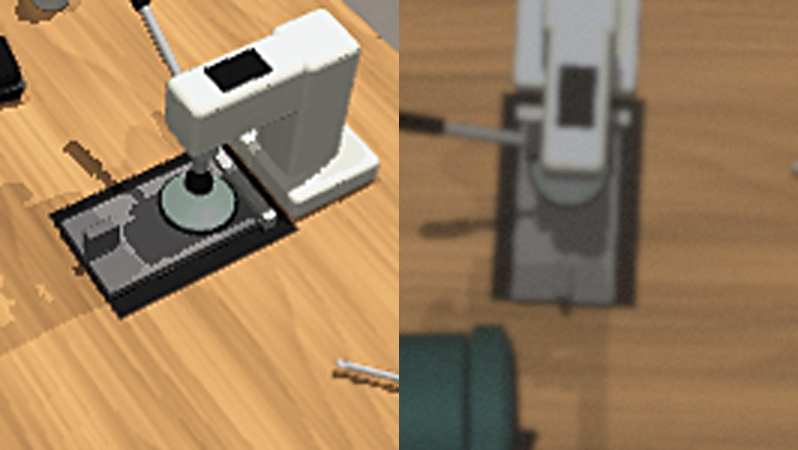

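The carrier lies squared on the mat with the lens under the foot. Its side gaps to the mat edges are about equal in the top crop (~15 and ~20 px at 3x). Next I'll re-grip the lever.

```bash
python3 -m creep '[{"dx":18,"dy":3,"dz":0,"roll":-0.1},{"dx":18,"dy":3,"dz":0,"roll":-0.1},{"dx":18,"dy":3,"dz":0,"roll":-0.1},{"dx":18,"dy":3,"dz":0,"roll":-0.1},{"dx":18,"dy":3,"dz":0,"roll":-0.1}]'
python3 -m creep '[{"dx":18,"dy":3,"dz":0,"roll":-0.1},{"dx":18,"dy":3,"dz":0,"roll":-0.1},{"dx":18,"dy":3,"dz":0,"roll":-0.1},{"dx":18,"dy":3,"dz":0,"roll":-0.1},{"dx":18,"dy":1,"dz":0,"roll":-0.1}]'
python3 -m creep '[{"dx":18,"dy":0,"dz":0,"roll":-0.1},{"dx":16,"dy":0,"dz":0,"roll":-0.1},{"dx":0,"dy":0,"dz":0,"roll":0},{"dx":0,"dy":0,"dz":0,"roll":0},{"dx":0,"dy":0,"dz":0,"roll":0}]'
```

```text
time: 15.38
tool_pos: [0.5301, 0.0806, 0.4135]
tcp_rot: [-3.14, -0.001, 2.25]
contact_force: [-0.4, -0.9, 0.2]
width: 0.0853
gripper_force: 0.0
time: 15.8
tool_pos: [0.6203, 0.0936, 0.4132]
tcp_rot: [-3.139, -0.0, 1.75]
contact_force: [-1.0, -0.4, 0.2]
width: 0.0853
gripper_force: 0.0
time: 16.22
tool_pos: [0.6529, 0.0936, 0.4139]
tcp_rot: [-3.14, 0.0, 1.556]
contact_force: [-0.1, 1.2, 0.5]
width: 0.0853
gripper_force: 0.0
```

```bash
python3 -m creep '[{"dx":0,"dy":3,"dz":-15,"roll":-0.01},{"dx":0,"dy":0,"dz":-20,"roll":0},{"dx":0,"dy":0,"dz":-20,"roll":0},{"dx":0,"dy":0,"dz":-10,"roll":0},{"dx":0,"dy":0,"dz":0,"roll":0}]'
python3 -m creep '[{"dx":0,"dy":0,"dz":0,"roll":0},{"dx":0,"dy":0,"dz":0,"roll":0},{"dx":0,"dy":0,"dz":0,"roll":0},{"dx":0,"dy":0,"dz":0,"roll":0},{"dx":0,"dy":0,"dz":0,"roll":0}]' 1
python3 -m creep '[{"dx":0,"dy":0,"dz":0,"roll":0},{"dx":0,"dy":0,"dz":0,"roll":0},{"dx":0,"dy":0,"dz":0,"roll":0},{"dx":0,"dy":0,"dz":0,"roll":0},{"dx":0,"dy":0,"dz":0,"roll":0}]'
```

```text
time: 16.63
tool_pos: [0.652, 0.0969, 0.3463]
tcp_rot: [-3.135, 0.001, 1.545]
contact_force: [-0.0, -1.6, 0.2]
width: 0.0856
gripper_force: 0.0
time: 17.05
tool_pos: [0.6534, 0.097, 0.351]
tcp_rot: [3.139, -0.0, 1.544]
contact_force: [0.0, -0.0, -0.4]
width: 0.0255
gripper_force: 0.0
time: 17.47
tool_pos: [0.653, 0.0971, 0.3505]
tcp_rot: [-3.142, -0.0, 1.544]
contact_force: [-2.7, 0.7, 4.9]
width: 0.0125
gripper_force: 60.0
```

Gripped. Lowering along the arc.

```bash
python3 -m creep '[{"dx":0,"dy":3,"dz":-6,"roll":0},{"dx":0,"dy":3,"dz":-6,"roll":0},{"dx":0,"dy":2,"dz":-6,"roll":0},{"dx":0,"dy":2,"dz":-6,"roll":0},{"dx":0,"dy":2,"dz":-6,"roll":0}]'
python3 -m creep '[{"dx":0,"dy":1,"dz":-6,"roll":0},{"dx":0,"dy":1,"dz":-6,"roll":0},{"dx":0,"dy":1,"dz":-6,"roll":0},{"dx":0,"dy":0,"dz":-6,"roll":0},{"dx":0,"dy":0,"dz":-6,"roll":0}]'
python3 -m creep '[{"dx":0,"dy":-1,"dz":-6,"roll":0},{"dx":0,"dy":-1,"dz":-6,"roll":0},{"dx":0,"dy":-1,"dz":-6,"roll":0},{"dx":0,"dy":-2,"dz":-6,"roll":0},{"dx":0,"dy":-1,"dz":-3,"roll":0}]'
python3 -m creep '[{"dx":0,"dy":0,"dz":-2,"roll":0},{"dx":0,"dy":-1,"dz":-2,"roll":0},{"dx":0,"dy":0,"dz":0,"roll":0},{"dx":0,"dy":0,"dz":0,"roll":0},{"dx":0,"dy":0,"dz":0,"roll":0}]'
```

```text
time: 17.88
tool_pos: [0.6531, 0.1095, 0.3218]
tcp_rot: [3.139, -0.001, 1.544]
contact_force: [-4.0, 0.8, 7.6]
width: 0.0126
gripper_force: 62.0
time: 18.3
tool_pos: [0.6532, 0.1129, 0.2914]
tcp_rot: [3.139, -0.002, 1.544]
contact_force: [-3.4, 3.8, 7.2]
width: 0.0127
gripper_force: 63.8
time: 18.72
tool_pos: [0.6532, 0.1076, 0.2636]
tcp_rot: [3.14, -0.004, 1.545]
contact_force: [-4.1, 7.3, 10.6]
width: 0.0125
gripper_force: 67.4
time: 19.13
tool_pos: [0.653, 0.1074, 0.2634]
tcp_rot: [3.138, -0.005, 1.545]
contact_force: [-8.1, 7.1, 16.4]
width: 0.0125
gripper_force: 68.1
```

It stopped after 87 mm of travel (86 mm expected), with force rising, so it is at its lower end. One small extra push, then release straight up.

```bash
python3 -m creep '[{"dx":0,"dy":0,"dz":-2,"roll":0},{"dx":0,"dy":0,"dz":-2,"roll":0},{"dx":0,"dy":0,"dz":0,"roll":0},{"dx":0,"dy":0,"dz":0,"roll":0},{"dx":0,"dy":0,"dz":0,"roll":0}]'
python3 -m creep '[{"dx":0,"dy":0,"dz":2,"roll":0},{"dx":0,"dy":0,"dz":0,"roll":0},{"dx":0,"dy":0,"dz":0,"roll":0},{"dx":0,"dy":0,"dz":0,"roll":0},{"dx":0,"dy":0,"dz":0,"roll":0}]' -1
python3 -m creep '[{"dx":0,"dy":0,"dz":0,"roll":0},{"dx":0,"dy":0,"dz":0,"roll":0},{"dx":0,"dy":0,"dz":10,"roll":0},{"dx":0,"dy":0,"dz":25,"roll":0},{"dx":0,"dy":0,"dz":30,"roll":0}]'
python3 -m creep '[{"dx":0,"dy":0,"dz":30,"roll":0},{"dx":0,"dy":0,"dz":30,"roll":0},{"dx":-30,"dy":10,"dz":20,"roll":0},{"dx":-35,"dy":10,"dz":0,"roll":0},{"dx":-35,"dy":10,"dz":0,"roll":0}]'
python3 -m creep '[{"dx":-35,"dy":10,"dz":0,"roll":0},{"dx":-35,"dy":10,"dz":0,"roll":0},{"dx":-35,"dy":10,"dz":0,"roll":0},{"dx":-30,"dy":10,"dz":0,"roll":0},{"dx":0,"dy":0,"dz":0,"roll":0}]'
python3 b.py 9; python3 l.py 9 260 190 310 235
python3 -c "
from h import *
print(proj('top',[[.655,.106,.106],[.6555,.1117,.132]]))
t=np.load('pics/t9.npy')
import m
print(cv2.minAreaRect(m.big(((t.max(2)<75)*255).astype(np.uint8),(205,145,236,172))))"
```

```text
time: 19.55
tool_pos: [0.6528, 0.1074, 0.2632]
tcp_rot: [3.136, -0.005, 1.545]
contact_force: [-12.9, 6.8, 27.9]
width: 0.0126
gripper_force: 69.6
time: 19.97
tool_pos: [0.6532, 0.1046, 0.255]
tcp_rot: [-3.14, 0.0, 1.543]
contact_force: [0.4, -0.9, -0.4]
width: 0.0723
gripper_force: 0.0
time: 20.38
tool_pos: [0.6527, 0.1049, 0.3198]
tcp_rot: [-3.136, 0.001, 1.544]
contact_force: [0.5, 0.4, -0.2]
width: 0.0855
gripper_force: 0.0
time: 20.8
tool_pos: [0.5526, 0.135, 0.4049]
tcp_rot: [3.136, -0.001, 1.543]
contact_force: [-0.3, 0.9, 0.4]
width: 0.0853
gripper_force: 0.0
time: 21.22
tool_pos: [0.4139, 0.1761, 0.4032]
tcp_rot: [-3.142, -0.002, 1.547]
contact_force: [0.3, -0.1, 1.4]
width: 0.0853
gripper_force: 0.0
[0.41736338 0.17525362 0.40311107] [ 3.13842698e+00 -5.67331897e-04  1.54535004e+00]
side ellipse ((279.6856994628906, 216.32289123535156), (11.174101829528809, 17.05330467224121), 179.16622924804688)
lens [ 0.63205963 -0.01786818] circ (638.3873901367188, -19.92216682434082) 31.23308753967285
from tcp [ 0.21469625 -0.1931218 ] 0.2887741526634495 -0.7325452801404927 -1.5962426137784456
[[224.644139   161.07247123]
 [221.32328178 158.83074938]]
((225.0, 162.0), (4.0, 16.0), 90.0)
```

View pics/c9.png

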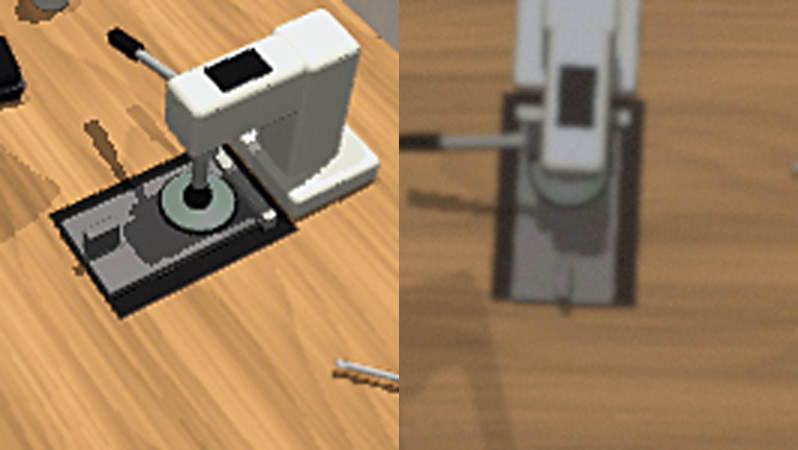

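The foot presses at about (199,197) in the side crop, and the lens centre is at about (200,201). The handle at top px (225,162) matches the fully lowered prediction of (224.6,161.1). The bystanders are untouched, so I'm handing in.

```bash
python3 -c "
from workcell import job_done
print(job_done())"
```

```text
the job is handed in; nothing more can be done
None
```

I raised the lever, slid the carrier under the foot, squared it in front of the back stop, and lowered the lever fully to clamp the lens. The gripper is clear and the job was handed in at about 21 s; the hand-in returned no verdict, but the last pictures show the lens centred to within a few mm.

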